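# Slide a glass test strip under a stage clip

### The job

Load the white glass test strip into the clip stage with the fingertips alone: with one fingertip press and hold down the clip's long thumb pad so that its jaw rises, and with the other fingertip push the strip along its channel beneath the jaw until it is fully home against the end stop. Only then let the pad up, so that the jaw closes on the strip, and move clear. Do not lift the strip out of its channel, and leave the tin, the jar and the marker alone.

Things in the scene. Friction and masses are not known exactly. Their poses are not given: they have to be found in the camera images.
- stage: Grey clip stage fixed to the bench, 190 (x) x 120 (y) mm. Origin on the bench top, below the hinge line; x = push direction, away from the robot, z up. Deck (channel floor) at z = 30 mm; channel along x from y = -10 to -56 mm (centre -33), between 7 mm high rails, open at the near end (x = -95). Hinge along x at y = 0, lugs to z = 42; base only 14 mm high under the pad (y > 6).
- stop (a point): Centre of the end stop's near face at deck height: x = +80, y = -33, z = 30 mm in the stage's frame. The stop is 13 mm high. The strip is fully home when its far end touches this face, its origin 35 mm short of this point.
- coupon: Loose flat test strip of white opal glass, 70 (x) x 44 (y) x 10 mm, about 80 g, lying in the channel short of the clip's jaw. Origin at the centre of its underside, axes as the stage's. Fully home its origin is at x = +45 mm in the stage's frame (near end at +10 mm); it starts at x = -25 to -5 mm.
- clip (a joint): Tilt of the spring clip, rad: 0 at rest and empty (jaw 2 mm over the deck, blocks the strip); grows as the pad is pressed; stop at 0.40 (jaw 16 mm over the deck). The jaw just clears the strip at 0.23; well open is over 0.27. Closed on the strip it reads about 0.22. It springs back when let go; the middle of the pad takes about 3 N to start, 6 N for the whole way.
- clip_pad (a point): Long steel thumb pad of the clip, left of the hinge, 122 (x) x 34 (y) x 3.5 mm. Origin at the centre of its top face, z out of it. At rest its outer side is tilted up 0.4 rad; fully pressed it is level: top 3 mm over the deck, stage x = -91 to +31, y = 16 to 50 mm. So one tip on it and one behind the strip work at the same height, 66 mm apart across the channel; the tip can slide along it.
- clip_nose (a point): The clip's jaw: a round steel bar of 8 mm diameter, 20 mm long along x, above the channel's centre line at stage x = +35 to +55 mm. Origin at its centre. Its arm, 20 mm wide, reaches over to the hinge, topping out about 57 mm over the bench when pressed.
- wax_tin: Bystander: round yellow tin, 66 x 66 x 26 mm, on the bench in front of the stage's near end. Origin at the centre of its underside.
- frit_jar: Bystander: squat lidded jar, 60 x 60 x 55 mm, on the bench in front of the stage's near end. Origin at the centre of its underside.
- marker_pen: Bystander: marker pen, 13 x 130 x 13 mm, lying on the bench left of the stage, along it. Origin at the centre of its underside.
There are look-alikes about, which are no part of the job. Several things have the shape of the coupon; the one meant has the colours described above.

How it is judged:
By the outcome, as a careful person would: the job done as asked, in the order asked, and still so for the second after the job is handed in, with the robot touching nothing.
It also fails if it takes over 48 s, if anything falls off the work surface, if the arm or the gripper's body presses on something with over 40 N, if the wrist force passes 120 N, or if a joint passes its speed limit or range.

### The arm

A 6-joint arm with a two-finger parallel gripper is mounted at the origin on a cart in front of the work surface, level with it; the furniture and walls round the work are solid. World frame = base frame: x ahead of the robot, y to its left, z up, the work surface at z = 0. Lengths are in m, angles in degrees, forces in N, time in s.
With the tool pointing down it reaches from about 0.4 to 0.825 m from the base axis. Payload 7 kg.
Tool frame: the origin (TCP) lies midway between the tips of the shut fingers; the grasp point (between the pads) lies 19 mm behind it; z points along the fingers, y is the line along which they close (so a half turn about z gives the same grasp; the last joint's range is limited). The gripper opens to 88 mm and grips with 3 to 60 N. Pads are 19 mm wide; open, the fingers measure 130 mm over their backs; the gripper's body (78 mm by 193 mm) begins 47 mm behind the grasp point.
Start: joints at [-53.795, 20.546, 0.682, 0, -70.136, -16.507], TCP at [0.227, -0.635, 0.227] pointing down, gripper open.
Joint ranges: [-176.03, 176.03], [-82.01, 121.73], [-58.28, 71.71], [-173.87, 95.51], [-174.79, -0.11], [-173.66, 173.66]. Speed limits (degrees/s): [136.94, 136.94, 172.46, 180, 180, 180].

### API

Orientations are given as [roll, pitch, yaw] about the fixed x, y, z axes, in that order (R = Rz(yaw) Ry(pitch) Rx(roll)).
In Python, from plant import r gives the robot as it stands.
- The arm moves only by the tool carry_out, never from a script. Its argument "deltas" is a list of rows, each a list of 3 entries, a list of its own where there are three numbers: the opening, from 0 (shut) to 1 (fully open), then the shift along the tool's x, y, z in mm, then the turn, a rotation vector about the tool's x, y, z in rad. In form: [[gripper, [tx, ty, tz], [rx, ry, rz]], ...]. A call has 1 to 12 rows; each row is the pose to reach, as a shift and turn from the pose commanded when the call began, along the tool's axes at that moment; what a row does not reach only later rows make up. A row lasts 1/10 s, in which the tool goes at most 50 mm and 8.59 degrees, less where a joint would pass 70% of its speed; a pose out of reach is approached as far as the arm can. A call with a gripper value outside its range is refused whole. The fingers move at their own pace and stop on an object; "squeeze" is the grip in N (left out, the last holds). Time passes only in rows, so rows that repeat a pose let the fingers close. It gives the time, the measured TCP pose, the force, the opening and the grip force at its end, in the units of the state.
- r.get_state(): the state, without advancing time (a new reading comes with each control period).
- r.capture(name): name is "side" or "top" or "wrist"; returns (picture, depth): 420x560x3 uint8, red, green, blue; 420x560 float32, m along the optical axis (not along the pixel's ray), 0 where there is no reading.
- r.get_calibration(name): a dict with "fov_y" (degrees; the focal length in pixels is half the picture's height over the tangent of half this angle, whatever the lens; pixels are square), "cx", "cy" (the principal point, pixels), "view" (4x4, takes a point from world to camera coordinates). Camera axes: x right, y down, z forward; pixel columns grow to the right and rows downward; lengths in m; the calibration is good to about 2 mm. The wrist camera is an equidistant fisheye: a pixel r from the principal point sees the ray r / f radians off the axis. A picture is of the moment at which its call begins: read the wrist's pose just before it. get_calibration takes no time and is no camera call; for the wrist camera it gives the pose at the moment of the call.
- r.close_job(): hands the job in; it is judged then, once.
The state is a dict: "time_s": time; "joints": joint angles; "qd": joint speeds; "joint_torque": joint torques, N m; "tcp_pos": TCP position; "eef_rot": TCP orientation; "contact_force": force on the tool from outside, world axes, zero at the start; "moment": the same for the moment, N m; "gripper_width": finger opening in m; "gripper_force": force on a finger pad.
Only numpy, scipy, OpenCV 4.12 (cv2) and the standard library are available. Lean on these libraries where they do the work, as an engineer would, in place of code of your own. Each camera call takes 0.05 s, during which the arm holds its last target. There are 200 camera calls.

## Working session

There is one attempt and no reset: what is moved stays moved. The work goes in short steps, Python scripts to look and compute and a tool call to move; the robot and the scene stay as the last step left them, time stands still between calls to the robot, and variables do not carry over. Pictures are saved under pics/ and viewed, at most 10 in all, crops included, and the job is handed in when it is done.

Besides the shell and the picture viewer there is one more tool, called after "Emit:" as name([rows], argument=value, ...), one row to a line, values as JSON. carry_out: Moves the arm, as the interface text tells. Its arguments: {"type":"object","properties":{"deltas":{"type":"array"},"squeeze":{"type":"number"}},"required":["deltas"]}

```bash
mkdir -p pics; ls; cat > h.py <<'E'
import numpy as np, cv2
from plant import r
def cal(n):
    c=r.get_calibration(n); f=210/np.tan(np.radians(c["fov_y"]/2)); return f,c["cx"],c["cy"],np.array(c["view"])
def ray_plane(c,u,v,z):
    f,cx,cy,V=c; d=np.array([(u-cx)/f,(v-cy)/f,1]); R=V[:3,:3]; o=-R.T@V[:3,3]; w=R.T@d
    return o+w*(z-o[2])/w[2]
def cloud(c,D):
    f,cx,cy,V=c; v,u=np.mgrid[:D.shape[0],:D.shape[1]]
    P=np.stack([(u-cx)/f*D,(v-cy)/f*D,D],-1); return (P-V[:3,3])@V[:3,:3]
def proj(c,p):
    f,cx,cy,V=c; q=V[:3,:3]@p+V[:3,3]; return f*q[0]/q[2]+cx,f*q[1]/q[2]+cy
E
python3 - <<'E'
from h import *
for n in("top","side"):
    p,d=r.capture(n); np.savez(f"pics/{n}0.npz",p=p,d=d); cv2.imwrite(f"pics/{n}0.png",cv2.cvtColor(p,cv2.COLOR_RGB2BGR)); c=cal(n); print(n,c[0],c[1:3],(-c[3][:3,:3].T@c[3][:3,3]).round(3),c[3][2,:3].round(2))
print(r.get_state())
E
```

```text
pics
top 422.04601166192487 (276.66561663707034, 213.8649535389694) [0.323 0.293 1.026] [ 0.15  0.02 -0.99]
side 430.1586853799348 (286.1162289743642, 212.04948288674296) [0.033 0.949 0.453] [ 0.48 -0.76 -0.44]
{'time_s': 0.1, 'joints': array([-5.37941142e+01,  2.05878461e+01,  6.39909316e-01, -1.72952557e-02,
       -7.01360982e+01, -1.65069112e+01]), 'qd': array([-0.06354576, -0.09888634,  0.11797848,  0.03939745, -0.01906667,
        0.12531834]), 'joint_torque': array([-2.85123708e-03, -5.84160697e+01,  2.93749827e+01,  7.01538920e+00,
        1.02008818e-02, -7.15970668e-05]), 'tcp_pos': array([ 0.22735679, -0.6351008 ,  0.22571869]), 'eef_rot': array([ 1.79914808e+02, -8.28961057e-03, -1.60306908e+02]), 'contact_force': array([-0.50404074,  0.40928802, -0.59356849]), 'moment': array([ 0.00683545, -0.02436781, -0.01303117]), 'gripper_force': 0.0, 'gripper_width': 0.08775652158346824}
```

View pics/top0.png

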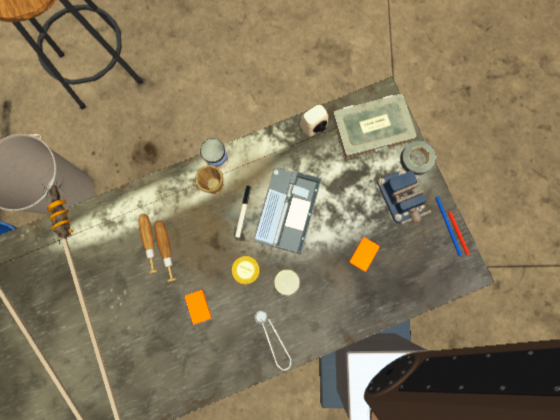

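View pics/side0.png

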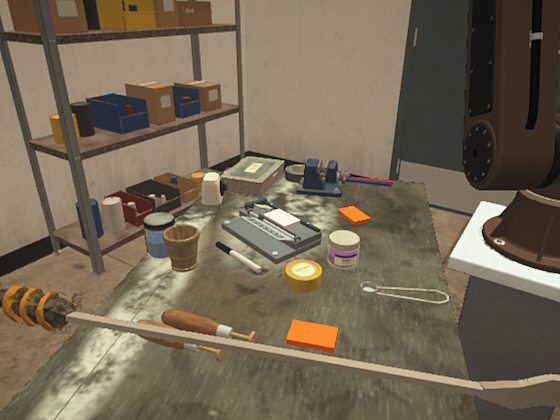

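The top view shows the stage at about (288,210), with the white strip at (297,215), the pad at (270,215) and the stage's far end towards the top. The tin is at (245,270), the jar at (287,282) and the pen at (243,213). The orange look-alikes are at (198,307) and (365,254). Only the item at (297,215) is white and in the channel, so I'll confirm it in a crop.

```bash
python3 - <<'E'
from h import *
z=np.load("pics/top0.npz"); p,d=z["p"],z["d"]; c=cal("top"); P=cloud(c,d)
x0,y0,s=215,150,5
cv2.imwrite("pics/crop1.png",cv2.cvtColor(cv2.resize(p[150:270,215:345],None,fx=s,fy=s,interpolation=cv2.INTER_CUBIC),cv2.COLOR_RGB2BGR))
Z=P[...,2]; print((Z[165:260:4,250:330:4]*1000).round().astype(int))
# stage axes: stage grey pixels above 8mm
for (u,v) in [(297,215),(270,215),(245,270),(287,282),(243,213)]: print((u,v),P[v,u].round(4))
E
```

```text
[[  -4    0    4    3    2    2   -1    1    0    1    1    2   -1    3
    -3    1   -1    2    1    1]
 [   0    1    1    0   -3   -2   14   14   13    3    1   -1    0    2
     1    0    0    3    0    1]
 [   2    0   -1    1    1    0   19   15   13   14   13   32   45   45
    -1    1   -1   -2    2    0]
 [   0    4   -1   -4    1    1   16   17   15   16   18   29   30   43
    45   43   44   28    1   -1]
 [   1    0   -1   -1   -2   14   13   14   15   15   44   30   26   29
    28   31   34   40    1    0]
 [  -2    1   -1   -1    2   18   11   12   15   15   40   56   32   31
    27   29   30   38   -2   -1]
 [   1   -2    0    0   -2   53   12   16   13   15   39   52   51   46
    43   30   37   30   -2    0]
 [   0   -2    0   -1    2   53 1026   44   36   28   39   51   50   46
    45   32   40    2    1    1]
 [  -3    1    1    0   12   49   43   41   36   36   35   33   30   32
    39   30   39    1    1    4]
 [   0    1    1    2   53   48   44   41   37   38   38   38   37   41
    42   27   36   -3   -1    0]
 [   2    0   -1   -2   51   46   44   40   38   3
[... 890 characters left out ...]
  2]
 [   0    2   17   13   41   35   37   37   30   28   30   31   30   40
     1    3    2    3    2    0]
 [  -1   -1   -1   -2    1   10   34   37   30   28   31   32   28   35
    -2    2    3    0    0    3]
 [   2   -1    1    2    1   -1   -1   -1    5   28   28   32   39    3
    -1   -1   -2    0   -3   -3]
 [  -1   -2   -1   -2    2    1   -1   -1    2    1    0    1    8    1
    -4   -2   -6   -1   -2    1]
 [  25    1   -3    0    6    1    0    1   -2   -1    0    1    3    5
     2    1    0   -1    0   -1]]
(297, 215) [0.4731 0.2699 0.0403]
(270, 215) [0.4738 0.3335 0.0453]
(245, 270) [0.347  0.3953 0.0257]
(287, 282) [0.3175 0.2969 0.0557]
(243, 213) [0.486  0.4012 0.0073]
```

View pics/crop1.png

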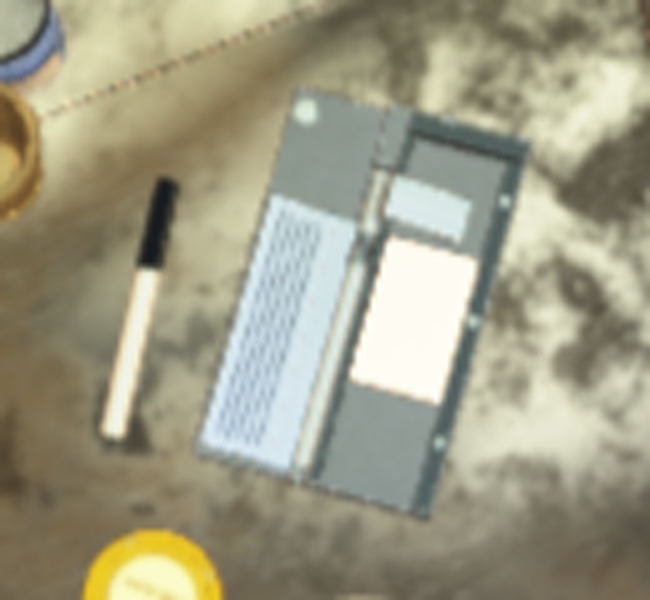

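The crop confirms it: the white strip, at about (355–475, 238–402) in the crop, lies in the channel short of the jaw, and the pad is to its left. Next I'll fit the pose.

```bash
cat > fit.py <<'E'
from h import *
from scipy import ndimage as nd
z=np.load("pics/top0.npz"); p,d=z["p"],z["d"]; c=cal("top"); P=cloud(c,d); Z=P[...,2]
hsv=cv2.cvtColor(p,cv2.COLOR_RGB2HSV)
m=((p.min(2)>225)&(np.abs(Z-.04)<.012)).astype(np.uint8); m[:,:280]=0;m[:,320:]=0;m[:190]=0;m[240:]=0
l,n=nd.label(m); m=(l==1+np.argmax(nd.sum(m,l,range(1,n+1)))).astype(np.uint8)
ys,xs=np.nonzero(m); q=np.array([ray_plane(c,u,v,.04)[:2] for u,v in zip(xs,ys)])
rc=cv2.minAreaRect((q*1000).astype(np.float32)); print("strip",rc,m.sum())
def ax(t): return np.array([np.cos(t),np.sin(t)]),np.array([-np.sin(t),np.cos(t)])
# stage footprint: component above 8 mm
s=(Z>.008)&(Z<.07); l,n=nd.label(s); k=l==l[215,297]; S=P[k]
rs=cv2.minAreaRect((S[:,:2]*1000).astype(np.float32)); print("stage",rs)
E
python3 fit.py
```

```text
strip ((477.4693908691406, 269.16668701171875), (42.723148345947266, 68.3857421875), 73.3243408203125) 515
stage ((492.4200439453125, 293.4490051269531), (119.96229553222656, 190.469482421875), 73.24368286132812)
```

```bash
cat >> h.py <<'E'
from scipy.spatial.transform import Rotation as Ro
YAW=-16.7; O=np.array([.4940,.2987,0]); RS=Ro.from_euler("z",YAW,degrees=True)
def w2s(p): return RS.inv().apply(np.asarray(p)-O)*1000
def s2w(p): return O+RS.apply(np.asarray(p)/1000)
def rel(pos,yaw=YAW):  # move to (world pos, tool down at yaw) in tool axes now
    s=r.get_state(); R=Ro.from_euler("xyz",s["eef_rot"],degrees=True)
    T=Ro.from_euler("xyz",[180,0,yaw],degrees=True)
    return (R.inv().apply(pos-s["tcp_pos"])*1000).round(1),(R.inv()*T).as_rotvec().round(3)
E
python3 - <<'E'
from h import *
for w in [(.40,-.45,.227),(.5,-.2,.227),(.53,.05,.2),tuple(s2w((-62,0,150)))]: print(np.round(w,4),rel(np.array(w)))
z=np.load("pics/top0.npz"); c=cal("top"); P=cloud(c,z["d"]); 
k=(z["d"]>0)&(P[...,0]>.2)&(P[...,0]<.75)&(P[...,1]>-.3)&(P[...,1]<.45)&(P[...,2]<.9)
print("max z",P[k][:,2].max())
Z=P[...,2]; v,u=np.nonzero(k&(Z>.08)); print(np.c_[u,v][::40][:12].tolist(),P[v,u][::40][:12].round(2).tolist())
S=w2s(P.reshape(-1,3)); 
for n,a in dict(stopfloor=(60,90,-50,-16),rail=(-90,70,-65,-56),pad=(-80,20,16,50)).items():
    q=S[(S[:,0]>a[0])&(S[:,0]<a[1])&(S[:,1]>a[2])&(S[:,1]<a[3])]
    print(n,[(int(x),np.median(q[np.abs(q[:,0]-x)<2,2]).round(1)) for x in np.linspace(*a[:2],7)])
E
```

```text
[ 0.4   -0.45   0.227] (array([-224.9,  116.1,   -1.1]), array([ 1.000e-03,  2.000e-03, -2.506e+00]))
[ 0.5   -0.2    0.227] (array([-403.3,  317.8,   -0.9]), array([ 1.000e-03,  2.000e-03, -2.506e+00]))
[0.53 0.05 0.2 ] (array([-515.8,  543. ,   26.5]), array([ 1.000e-03,  2.000e-03, -2.506e+00]))
[0.4346 0.3165 0.15  ] (array([-515.8,  826. ,   76.9]), array([ 1.000e-03,  2.000e-03, -2.506e+00]))
max z 0.5827987598266223
[[221, 145], [554, 340], [520, 342], [506, 343], [546, 343], [522, 344], [487, 345], [527, 345], [481, 346], [521, 346], [465, 347], [506, 347]] [[0.64, 0.44, 0.08], [0.24, -0.03, 0.49], [0.23, -0.01, 0.43], [0.23, -0.01, 0.4], [0.24, -0.02, 0.48], [0.23, -0.01, 0.44], [0.22, 0.0, 0.37], [0.23, -0.01, 0.45], [0.22, 0.01, 0.36], [0.23, -0.01, 0.44], [0.21, 0.02, 0.32], [0.23, -0.0, 0.42]]
stopfloor [(60, np.float64(30.7)), (65, np.float64(31.0)), (70, np.float64(29.9)), (75, np.float64(30.2)), (80, np.float64(36.2)), (85, np.float64(43.5)), (90, np.float64(43.4))]
rail [(-90, np.float64(38.1)), (-63, np.float64(36.3)), (-36, np.float64(36.0)), (-10, np.float64(36.5)), (16, np.float64(38.5)), (43, np.float64(35.8)), (70, np.float64(37.3))]
pad [(-80, np.float64(47.3)), (-63, np.float64(45.3)), (-46, np.float64(47.4)), (-30, np.float64(46.7)), (-13, np.float64(46.0)), (3, np.float64(47.4)), (20, np.float64(47.5))]
```

The stop step appears at x≈80 and the deck, rail and pad heights all match, so the pose is good. Moving now.

Emit:
carry_out([
  [0.51,[-40,20,0],[0,0,-0.14]],
  [0.51,[-80,40,0],[0,0,-0.28]],
  [0.51,[-120,62,0],[0,0,-0.42]],
  [0.51,[-160,84,0],[0,0,-0.56]],
  [0.51,[-195,105,0],[0,0,-0.7]],
  [0.51,[-230,130,0],[0,0,-0.84]],
  [0.51,[-265,162,0],[0,0,-0.98]],
  [0.51,[-295,195,0],[0,0,-1.12]],
  [0.51,[-325,228,0],[0,0,-1.26]],
  [0.51,[-355,262,0],[0,0,-1.4]],
  [0.51,[-380,295,0],[0,0,-1.54]],
  [0.51,[-405,330,0],[0,0,-1.68]],
])

```text
time_s: 1.3
tcp_pos: [0.4977, -0.1865, 0.2263]
eef_rot: [180.0, 0.0, -63.7]
contact_force: [1.2, 0.0, 0.1]
gripper_width: 0.0447
gripper_force: 0.0
```

```bash
python3 - <<'E'
from h import *
s=r.get_state(); print(s["tcp_pos"],s["eef_rot"],s["gripper_width"],s["contact_force"])
for w in [(.53,.05,.2),tuple(s2w((-62,0,150)))]: print(np.round(w,4),rel(np.array(w)))
E
```

```text
[ 0.497717   -0.18654373  0.22631955] [ 1.79979758e+02  1.34130658e-02 -6.37069111e+01] 0.044731773432449363 [1.19973136 0.02457861 0.07913306]
[0.53 0.05 0.2 ] (array([-197.8, -133.7,   26.3]), array([ 0.  ,  0.  , -0.82]))
[0.4346 0.3165 0.15  ] (array([-478.9, -166.3,   76.4]), array([ 0.  ,  0.  , -0.82]))
```

Emit:
carry_out([
  [0.51,[-38,-27,5],[0,0,-0.1]],
  [0.51,[-78,-54,10],[0,0,-0.22]],
  [0.51,[-118,-81,15],[0,0,-0.34]],
  [0.51,[-158,-108,20],[0,0,-0.46]],
  [0.51,[-198,-130,26],[0,0,-0.58]],
  [0.51,[-245,-138,34],[0,0,-0.7]],
  [0.51,[-292,-145,42],[0,0,-0.82]],
  [0.51,[-338,-150,50],[0,0,-0.82]],
  [0.51,[-385,-155,60],[0,0,-0.82]],
  [0.51,[-432,-161,68],[0,0,-0.82]],
  [0.51,[-479,-166,76],[0,0,-0.82]],
  [0.51,[-479,-166,76],[0,0,-0.82]],
])

```text
time_s: 2.5
tcp_pos: [0.4353, 0.319, 0.1492]
eef_rot: [179.9, 0.0, -16.8]
contact_force: [-0.2, -0.4, 0.3]
gripper_width: 0.0447
gripper_force: 0.0
```

```bash
python3 - <<'E'
from h import *
s=r.get_state(); print(s["tcp_pos"],w2s(s["tcp_pos"]),s["eef_rot"],s["gripper_width"],s["contact_force"])
print(rel(s2w((-62,0,60))))
p,d=r.capture("wrist"); cv2.imwrite("pics/wrist1.png",cv2.cvtColor(p,cv2.COLOR_RGB2BGR))
E
```

```text
[0.43532826 0.3189939  0.14922173] [-62.02877693   2.57801626 149.22172919] [ 1.79943764e+02  3.46268283e-02 -1.68124819e+01] 0.044727381061935 [-0.24226132 -0.42842214  0.26516454]
(array([ 0.1,  2.5, 89.2]), array([ 0.001,  0.001, -0.002]))
```

View pics/wrist1.png

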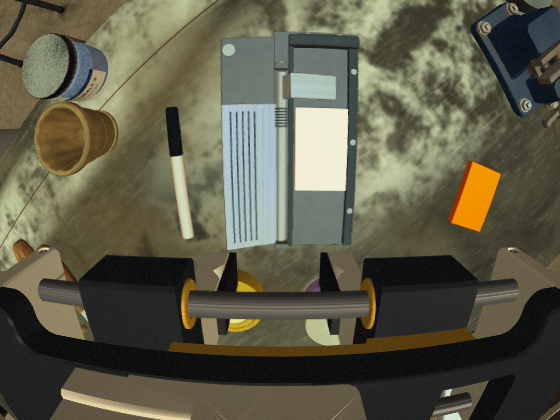

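The wrist view shows both fingertips straddling the hinge and lined up with the stage. The strip is at (320,148) and the pad at (248,175). Descending.

Emit:
carry_out([
  [0.51,[0,2.5,30],[0,0,0]],
  [0.51,[0,2.5,60],[0,0,0]],
  [0.51,[0,2.5,80],[0,0,0]],
  [0.51,[0,2.5,89],[0,0,0]],
  [0.51,[0,2.5,89],[0,0,0]],
  [0.51,[0,2.5,89],[0,0,0]],
])

```text
time_s: 3.15
tcp_pos: [0.4371, 0.3127, 0.0624]
eef_rot: [-180.0, -0.0, -17.1]
contact_force: [0.0, 0.3, 0.2]
gripper_width: 0.0446
gripper_force: 0.0
```

```bash
python3 - <<'E'
from h import *
s=r.get_state(); print(w2s(s["tcp_pos"]),s["eef_rot"],s["contact_force"])
p,d=r.capture("side"); c=cal("side"); u,v=map(int,proj(c,s["tcp_pos"])); print(u,v)
q=p[v-60:v+60,u-80:u+80]; cv2.imwrite("pics/side1.png",cv2.cvtColor(cv2.resize(q,None,fx=5,fy=5,interpolation=cv2.INTER_CUBIC),cv2.COLOR_RGB2BGR))
E
```

```text
[-58.53780729  -2.91033722  62.38735893] [-1.79958531e+02 -3.03885081e-02 -1.70768224e+01] [0.01264447 0.33476744 0.15136086]
285 220
```

View pics/side1.png

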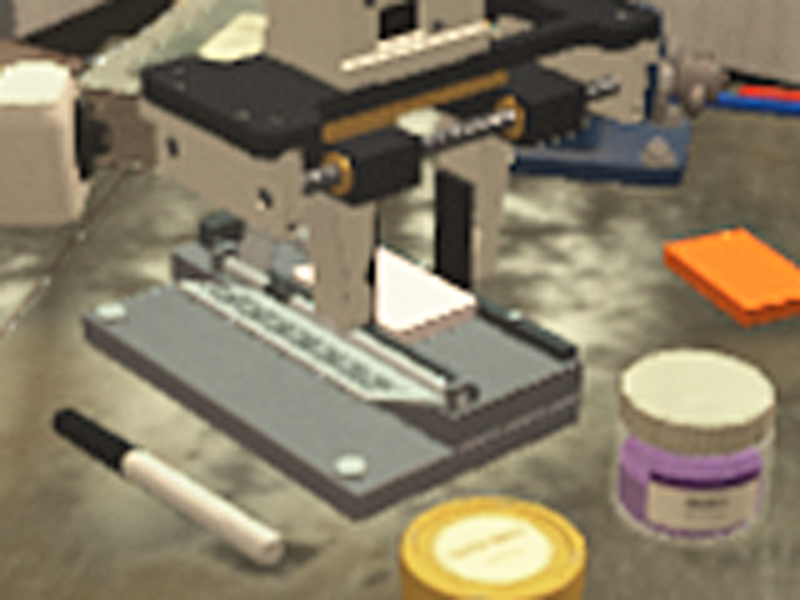

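```bash
python3 - <<'E'
from h import *
for i in range(6):
    s=r.get_state(); print(w2s(s["tcp_pos"]).round(1),s["eef_rot"].round(2),s["joints"].round(2),s["qd"].round(2),s["contact_force"].round(1)); p,d=r.capture("wrist")
cv2.imwrite("pics/wrist2.png",cv2.cvtColor(p,cv2.COLOR_RGB2BGR))
E
```

```text
[-58.6  -2.6  62.7] [-1.7991e+02 -4.0000e-02 -1.7070e+01] [ 5.651e+01  1.727e+01 -2.857e+01  2.000e-02 -4.406e+01  1.640e+01] [ 0.2  -0.38  0.14  0.08  0.2  -0.02] [0.2 0.9 0.2]
[-58.6  -2.5  62.8] [-1.7989e+02 -4.0000e-02 -1.7070e+01] [ 5.652e+01  1.725e+01 -2.857e+01  2.000e-02 -4.406e+01  1.640e+01] [ 0.03 -0.16 -0.08 -0.2   0.15 -0.09] [0.9 0.5 0.3]
[-58.7  -2.5  62.8] [-1.7989e+02 -4.0000e-02 -1.7070e+01] [ 5.653e+01  1.725e+01 -2.858e+01  1.000e-02 -4.404e+01  1.639e+01] [ 0.19  0.06 -0.28 -0.02  0.15 -0.14] [-1.  -0.2 -0. ]
[-58.8  -2.6  62.6] [-1.7989e+02 -4.0000e-02 -1.7060e+01] [ 5.654e+01  1.726e+01 -2.859e+01  1.000e-02 -4.404e+01  1.639e+01] [ 0.07  0.15 -0.19 -0.06  0.16  0.  ] [-0.5 -0.1  0.2]
[-58.9  -2.7  62.5] [-1.7991e+02 -3.0000e-02 -1.7060e+01] [ 56.54  17.27 -28.61   0.   -44.03  16.39] [ 0.07  0.33 -0.27 -0.1   0.12 -0.07] [-0.1 -0.3 -0.2]
[-59.   -2.8  62.3] [-1.7993e+02 -2.0000e-02 -1.7060e+01] [ 56.55  17.28 -28.62   0.   -44.03  16.39] [ 0.    0.16 -0.22 -0.01  0.08 -0.05] [-0.1 -0.  -0.5]
```

View pics/wrist2.png

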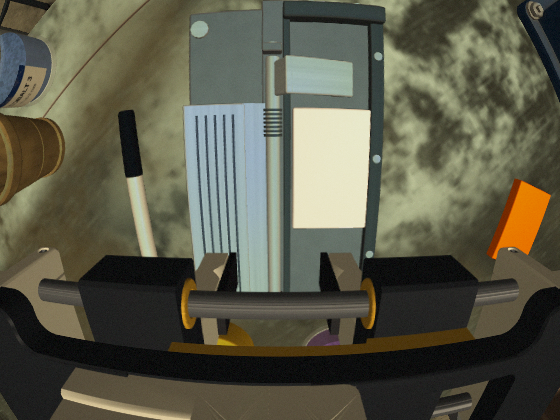

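The wrist view shows the strip's near edge at about row 228, ahead of the fingertips. The left tip is over the pad and the right tip is over the channel. Now I'll press the pad.

Emit:
carry_out([
  [0.51,[-3,-2.5,5],[0,0,-0.006]],
  [0.51,[-3,-2.5,10],[0,0,-0.006]],
  [0.51,[-3,-2.5,14],[0,0,-0.006]],
  [0.51,[-3,-2.5,18],[0,0,-0.006]],
  [0.51,[-3,-2.5,21],[0,0,-0.006]],
  [0.51,[-3,-2.5,24],[0,0,-0.006]],
  [0.51,[-3,-2.5,24],[0,0,-0.006]],
  [0.51,[-3,-2.5,24],[0,0,-0.006]],
])

```text
time_s: 4.3
tcp_pos: [0.4348, 0.3166, 0.0379]
eef_rot: [-179.9, -0.0, -16.7]
contact_force: [0.9, 1.4, 5.6]
gripper_width: 0.0449
gripper_force: 2.1
```

```bash
cat > st.py <<'E'
from h import *
for i in range(3):
    s=r.get_state(); print(s["time_s"],w2s(s["tcp_pos"]).round(1),s["eef_rot"].round(2),RS.inv().apply(s["contact_force"]).round(1),s["moment"].round(2)); r.capture("wrist")
E
python3 st.py
```

```text
4.3 [-61.9   0.1  37.9] [-1.7993e+02 -3.0000e-02 -1.6700e+01] [0.4 1.6 5.6] [1.   0.1  0.03]
4.35 [-61.9   0.   38. ] [-1.7993e+02 -3.0000e-02 -1.6710e+01] [-0.4  3.3  4.8] [ 1.   -0.04  0.02]
4.4 [-61.9  -0.   38. ] [-1.7993e+02 -3.0000e-02 -1.6710e+01] [-0.4  2.1  4.5] [ 0.88 -0.01 -0.01]
```

Emit:
carry_out([
  [0.51,[0,0,1.5],[0,0,0]],
  [0.51,[0,0,3],[0,0,0]],
  [0.51,[0,0,3.5],[0,0,0]],
  [0.51,[0,0,3.5],[0,0,0]],
])

```text
time_s: 4.85
tcp_pos: [0.4347, 0.3165, 0.0344]
eef_rot: [-179.9, -0.0, -16.7]
contact_force: [-0.1, 4.5, 5.9]
gripper_width: 0.0449
gripper_force: 2.6
```

```bash
python3 st.py; python3 - <<'E'
from h import *
p,d=r.capture("side"); c=cal("side"); P=cloud(c,d); u,v=map(int,proj(c,s2w((30,-10,45)))); print(u,v)
k=(np.abs(P[...,2]-.05)<.03); S=w2s(P.reshape(-1,3))
q=S[(S[:,0]>34)&(S[:,0]<56)&(S[:,1]>-45)&(S[:,1]<-5)]; print("arm/jaw z pct",np.percentile(q[:,2],[5,50,95]).round(1))
q=p[v-50:v+60,u-75:u+75]; cv2.imwrite("pics/side2.png",cv2.cvtColor(cv2.resize(q,None,fx=5,fy=5,interpolation=cv2.INTER_CUBIC),cv2.COLOR_RGB2BGR))
E
```

```text
4.85 [-61.9   0.   34.4] [-1.7993e+02 -3.0000e-02 -1.6710e+01] [-1.4  4.3  5.9] [ 1.22 -0.13  0.03]
4.9 [-61.9   0.   34.4] [-1.7993e+02 -3.0000e-02 -1.6710e+01] [-0.8  3.1  4.8] [ 1.2  -0.12  0.02]
4.95 [-61.9  -0.   34.4] [-1.7993e+02 -3.0000e-02 -1.6710e+01] [0.3 3.3 4.6] [ 1.26 -0.1   0.04]
261 211Traceback (most recent call last):
  File "<stdin>", line 4, in <module>
    return _quantile_unchecked(
        a, q, axis, out, overwrite_input, method, keepdims, weights)
    return _ureduce(a,
                    func=_quantile_ureduce_func,
    ...<5 lines>...
                    overwrite_input=overwrite_input,
                    method=method)
    r = func(a, **kwargs)
    result = _quantile(arr,
                       quantiles=q,
    ...<2 lines>...
                       out=out,
                       weights=wgt)
    slices_having_nans = np.isnan(arr[-1, ...])
                                  ~~~^^^^^^^^^
IndexError: index -1 is out of bounds for axis 0 with size 0
```

```bash
cat > jaw.py <<'E'
from h import *
p,d=r.capture("top"); c=cal("top"); S=w2s(cloud(c,d).reshape(-1,3)); S=S[d.ravel()>0]
def reg(a,b,e,f): return S[(S[:,0]>a)&(S[:,0]<b)&(S[:,1]>e)&(S[:,1]<f)&(S[:,2]<90)]
for y in range(-40,4,5):
    q=reg(38,52,y-2.5,y+2.5); print("arm y",y,len(q),np.median(q[:,2]).round(1) if len(q) else "")
q=reg(0,30,40,49); print("pad outer",len(q),np.median(q[:,2]).round(1) if len(q) else "")
E
python3 jaw.py
```

```text
arm y -40 10 28.5
arm y -35 0 
arm y -30 0 
arm y -25 0 
arm y -20 0 
arm y -15 0 
arm y -10 0 
arm y -5 0 
arm y 0 0 
pad outer 0
```

```bash
cat > jaw.py <<'E'
from h import *
def wcloud():
    c=r.get_calibration("wrist"); f=210/np.tan(np.radians(c["fov_y"]/2)); V=np.array(c["view"])
    p,d=r.capture("wrist"); v,u=np.mgrid[:420,:560]; x=u-c["cx"]; y=v-c["cy"]; R=np.hypot(x,y)+1e-9; t=np.tan(np.minimum(R/f,1.45))
    C=np.stack([x/R*t*d,y/R*t*d,d],-1); return p,d,w2s((C-V[:3,3])@V[:3,:3]).reshape(420,560,3)
if __name__=="__main__":
    p,d,S=wcloud(); S=S[d>0]
    def reg(a,b,e,f): return S[(S[:,0]>a)&(S[:,0]<b)&(S[:,1]>e)&(S[:,1]<f)&(S[:,2]<90)]
    for n,b in dict(jawtip=(38,52,-38,-30),arm=(38,52,-26,-18),arm2=(38,52,-14,-6),padout=(0,28,42,49),padin=(0,28,17,24),deck=(62,76,-50,-18),strip=(-20,20,-48,-18),rail=(0,60,-64,-58)).items():
        q=reg(*b); print(n,len(q),np.median(q[:,2]).round(1) if len(q) else "")
    q=S[(S[:,1]>-48)&(S[:,1]<-18)&(S[:,2]>36.5)&(S[:,2]<43)&(S[:,0]<34)&(S[:,0]>-49)]
    if len(q): print("strip x from",np.percentile(q[:,0],[0.5,2]).round(1))
    cv2.imwrite("pics/wl.png",cv2.cvtColor(p,cv2.COLOR_RGB2BGR))
E
python3 jaw.py
```

```text
Traceback (most recent call last):
  File "jaw.py", line 7, in <module>
    p,d,S=wcloud(); S=S[d>0]
          ~~~~~~^^
  File "jaw.py", line 5, in wcloud
    C=np.stack([x/R*t*d,y/R*t*d,d],-1); return p,d,w2s((C-V[:3,3])@V[:3,:3]).reshape(420,560,3)
                                                   ~~~^^^^^^^^^^^^^^^^^^^^^^
  File "h.py", line 15, in w2s
    def w2s(p): return RS.inv().apply(np.asarray(p)-O)*1000
                       ~~~~~~~~~~~~~~^^^^^^^^^^^^^^^^^
  File "scipy/spatial/transform/_rotation.pyx", line 2580, in scipy.spatial.transform._rotation.Rotation.apply
ValueError: Expected input of shape (3,) or (P, 3), got (420, 560, 3).
```

```bash
sed -i 's/w2s((C-V\[:3,3\])@V\[:3,:3\])/w2s(((C-V[:3,3])@V[:3,:3]).reshape(-1,3))/' jaw.py; python3 jaw.py
```

```text
jawtip 561 54.9
arm 597 55.4
arm2 616 55.9
padout 766 34.6
padin 823 33.4
deck 1548 29.5
strip 4973 39.4
rail 1105 36.4
strip x from [-42.2 -40.9]
```

View pics/wl.png

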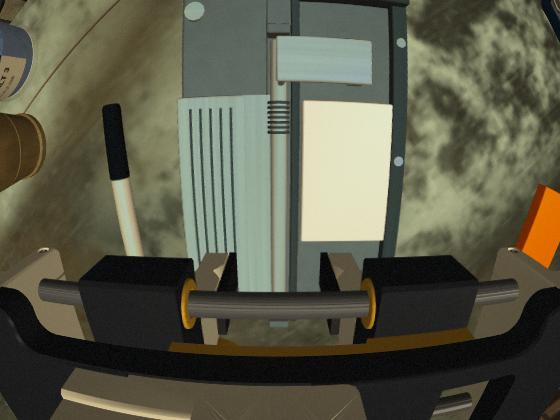

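The wrist view shows the pad flat at about 34 mm and the jaw arm level at about 55 mm, so the clip is well open (about 0.36 rad). The strip's near edge is at row 240 (x≈-42), ahead of the tip. Pushing.

Emit:
carry_out([
  [0.51,[4,0,0],[0,0,0]],
  [0.51,[8,0,0],[0,0,0]],
  [0.51,[12,0,0],[0,0,0]],
  [0.51,[16,0,0],[0,0,0]],
  [0.51,[20,0,0],[0,0,0]],
  [0.51,[24,0,0],[0,0,0]],
  [0.51,[28,0,0],[0,0,0]],
  [0.51,[32,0,0],[0,0,0]],
  [0.51,[36,0,0],[0,0,0]],
  [0.51,[40,0,0],[0,0,0]],
  [0.51,[40,0,0],[0,0,0]],
])

```text
time_s: 6.3
tcp_pos: [0.4718, 0.3032, 0.0338]
eef_rot: [179.9, 0.1, -16.7]
contact_force: [-1.9, -0.1, 5.7]
gripper_width: 0.0441
gripper_force: 3.3
```

```bash
python3 st.py;python3 jaw.py
```

```text
6.3 [-22.6  -2.1  33.8] [ 1.7986e+02  8.0000e-02 -1.6750e+01] [-1.8 -0.6  5.7] [0.03 0.85 0.09]
6.35 [-22.6  -2.1  33.8] [ 1.7987e+02  7.0000e-02 -1.6750e+01] [-1.  -1.1  7.1] [0.02 0.8  0.05]
6.4 [-22.6  -2.1  33.9] [ 1.7987e+02  6.0000e-02 -1.6740e+01] [-0.8 -1.1  6.8] [0.   0.73 0.03]
jawtip 594 55.6
arm 615 55.8
arm2 635 56.2
padout 695 33.5
padin 752 32.9
deck 1733 29.4
strip 4834 39.6
rail 1060 36.4
strip x from [-22.6 -11.2]
```

Emit:
carry_out([
  [0.51,[3,-0.5,0],[0,0,0]],
  [0.51,[6,-1,0],[0,0,0]],
  [0.51,[9,-1.5,0],[0,0,0]],
  [0.51,[12,-1.5,0],[0,0,0]],
  [0.51,[15,-1.5,0],[0,0,0]],
  [0.51,[18,-1.5,0],[0,0,0]],
  [0.51,[20,-1.5,0],[0,0,0]],
  [0.51,[21,-1.5,0],[0,0,0]],
  [0.51,[21,-1.5,0],[0,0,0]],
])

```text
time_s: 7.4
tcp_pos: [0.491, 0.2987, 0.0336]
eef_rot: [179.8, 0.2, -16.8]
contact_force: [-8.2, 2.0, 8.3]
gripper_width: 0.0447
gripper_force: 6.7
```

```bash
python3 st.py;python3 jaw.py
```

```text
7.4 [-2.9 -0.8 33.6] [ 1.7984e+02  1.7000e-01 -1.6790e+01] [-8.4 -0.4  8.3] [ 1.08  3.31 -0.17]
7.45 [-2.9 -0.8 33.6] [ 1.7984e+02  1.6000e-01 -1.6780e+01] [-8.2  0.1  9. ] [ 1.08  3.21 -0.17]
7.5 [-2.9 -0.8 33.6] [ 1.7984e+02  1.6000e-01 -1.6780e+01] [-8.2 -0.6  9. ] [ 1.08  3.21 -0.22]
jawtip 542 56.1
arm 602 56.1
arm2 645 56.2
padout 622 32.9
padin 946 33.0
deck 1914 39.4
strip 3306 40.6
rail 897 36.4
strip x from [-7.   4.5]
```

Emit:
carry_out([
  [0.51,[1,0,0],[0,0,0]],
  [0.51,[2,0,0],[0,0,0]],
  [0.51,[2,0,0],[0,0,0]],
])

```text
time_s: 7.9
tcp_pos: [0.4913, 0.2985, 0.0335]
eef_rot: [179.8, 0.3, -16.8]
contact_force: [-17.4, 6.4, 13.0]
gripper_width: 0.0447
gripper_force: 11.5
```

```bash
python3 st.py; cat > gap.py <<'E'
from jaw import *
p,d,S=wcloud(); cv2.imwrite("pics/w_g.png",cv2.cvtColor(p,cv2.COLOR_RGB2BGR))
for y in (-50,-46,-20,-16):
    k=(np.abs(S[...,1]-y)<1.5)&(S[...,0]>50)&(S[...,0]<95)&(d>0)
    q=S[k]; c=p[k]; o=np.argsort(q[:,0]); q,c=q[o],c[o]
    print(y,[(round(float(a),0),round(float(np.median(q[(q[:,0]>=a)&(q[:,0]<a+2),2])),1),c[(q[:,0]>=a)&(q[:,0]<a+2)].mean(0).astype(int).tolist()) for a in range(68,94,2) if ((q[:,0]>=a)&(q[:,0]<a+2)).any()])
ys,xs=np.nonzero((S[...,0]>60)&(S[...,0]<95)&(S[...,1]>-62)&(S[...,1]<0)); print(xs.min(),xs.max(),ys.min(),ys.max())
a,b=max(ys.min()-10,0),ys.max()+40; cv2.imwrite("pics/gap.png",cv2.cvtColor(cv2.resize(p[a:b,xs.min()-10:xs.max()+20],None,fx=4,fy=4,interpolation=cv2.INTER_CUBIC)[:600,:800],cv2.COLOR_RGB2BGR))
E
python3 gap.py
```

```text
7.9 [-2.5 -0.9 33.5] [179.82   0.28 -16.83] [-18.5   1.1  13. ] [ 2.55  6.62 -0.43]
7.95 [-2.5 -0.9 33.5] [179.82   0.27 -16.83] [-18.9   2.4  12.3] [ 2.45  6.6  -0.48]
8.0 [-2.5 -1.  33.5] [179.82   0.27 -16.82] [-19.2   2.   12.8] [ 2.46  6.52 -0.43]
-50 [(68.0, 39.5, [235, 239, 215]), (70.0, 39.4, [234, 239, 215]), (72.0, 39.2, [234, 239, 215]), (74.0, 39.4, [234, 239, 215]), (76.0, 39.6, [234, 238, 213]), (78.0, 41.3, [106, 104, 92]), (80.0, 42.3, [56, 68, 76]), (82.0, 42.1, [57, 69, 76]), (84.0, 42.5, [57, 69, 74]), (86.0, 42.2, [56, 66, 67]), (88.0, 41.2, [85, 90, 80]), (90.0, 29.8, [115, 128, 123]), (92.0, 29.3, [98, 104, 99])]
-46 [(68.0, 39.3, [234, 239, 214]), (70.0, 38.9, [234, 239, 214]), (72.0, 39.4, [235, 239, 214]), (74.0, 39.4, [235, 239, 214]), (76.0, 39.5, [234, 238, 213]), (78.0, 40.9, [105, 101, 88]), (80.0, 42.4, [56, 68, 75]), (82.0, 42.3, [58, 71, 77]), (84.0, 42.3, [57, 70, 74]), (86.0, 42.2, [56, 66, 68]), (88.0, 38.4, [104, 108, 97]), (90.0, 29.3, [101, 112, 109]), (92.0, 28.9, [96, 103, 98])]
-20 [(68.0, 39.3, [236, 233, 205]), (70.0, 39.3, [235, 233, 204]), (72.0, 39.2, [235, 233, 205]), (74.0, 39.5, [235, 233, 204]), (76.0, 39.4, [235, 233, 204]), (78.0, 40.9, [109, 105, 90]), (80.0, 42.3, [58, 70, 70]), (82.0, 42.3, [59, 71, 72]), (84.0, 42.4, [59, 71, 72]), (86.0, 42.4, [56, 67, 66]), (88.0, 38.6, [110, 115, 100]), (90.0, 29.4, [113, 122, 114]), (92.0, 29.2, [99, 104, 97])]
-16 [(68.0, 39.4, [235, 232, 203]), (70.0, 39.3, [236, 232, 204]), (72.0, 39.5, [235, 232, 203]), (74.0, 39.3, [235, 232, 203]), (76.0, 39.2, [235, 232, 203]), (78.0, 41.5, [109, 106, 92]), (80.0, 42.3, [58, 71, 69]), (82.0, 42.4, [58, 72, 71]), (84.0, 42.7, [58, 71, 71]), (86.0, 42.4, [56, 67, 66]), (88.0, 41.1, [67, 74, 68]), (90.0, 29.6, [102, 113, 109]), (92.0, 29.2, [103, 109, 101])]
277 408 86 157
```

View pics/gap.png

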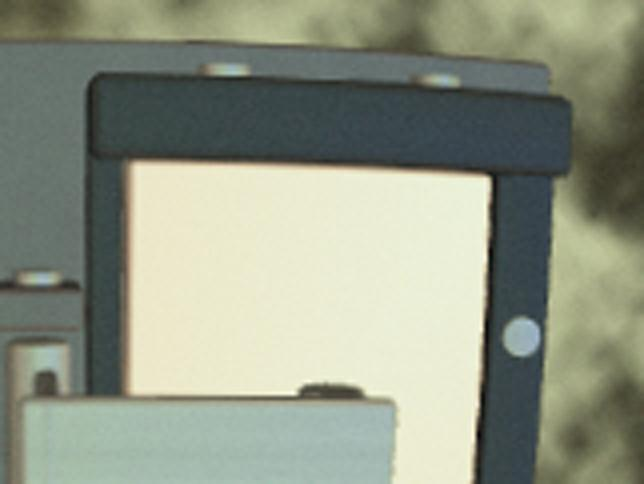

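The crop shows the white strip's far edge flush against the dark stop along its whole width, at about (130–490, 165) in the crop. The 19 N reaction confirms it is home. I'll back the tip off slightly, then let the pad up.

Emit:
carry_out([
  [0.51,[-2,0,0],[0,0,0]],
  [0.51,[-4,0,0],[0,0,0]],
  [0.51,[-7,0,0],[0,0,0]],
  [0.51,[-7,0,0],[0,0,0]],
])

```text
time_s: 8.5
tcp_pos: [0.4882, 0.3005, 0.0342]
eef_rot: [179.9, -0.0, -16.7]
contact_force: [1.1, 0.0, 5.8]
gripper_width: 0.0446
gripper_force: 2.7
```

```bash
python3 st.py; python3 gap.py | cut -c1-420|tail -4
```

```text
8.5 [-6.1  0.1 34.2] [179.94  -0.   -16.72] [1.1 0.3 5.8] [ 0.01 -0.34 -0.  ]
8.55 [-6.1  0.1 34.2] [ 1.7994e+02  1.0000e-02 -1.6720e+01] [ 1.6 -0.4  6.1] [-0.06 -0.24 -0.  ]
8.6 [-6.1  0.1 34.2] [ 1.7994e+02  1.0000e-02 -1.6730e+01] [ 0.6 -0.5  5.3] [ 0.   -0.19 -0.02]
-46 [(68.0, 39.5, [235, 238, 213]), (70.0, 39.4, [235, 238, 213]), (72.0, 39.1, [234, 238, 213]), (74.0, 39.2, [234, 238, 213]), (76.0, 39.8, [234, 237, 212]), (78.0, 41.2, [108, 103, 90]), (80.0, 42.5, [57, 69, 76]), (82.0, 42.6, [57, 70, 76]), (84.0, 42.5, [57, 69, 73]), (86.0, 42.2, [56, 67, 68]), (88.0, 39.1, [106, 112, 99]), (90.0, 29.6, [98, 107, 104]), (92.0, 29.3, [94, 99, 93])]
-20 [(68.0, 39.4, [235, 233, 206]), (70.0, 39.2, [235, 233, 205]), (72.0, 39.3, [236, 233, 206]), (74.0, 39.1, [235, 233, 205]), (76.0, 39.3, [234, 231, 202]), (78.0, 41.3, [89, 85, 75]), (80.0, 42.4, [57, 70, 69]), (82.0, 42.2, [58, 71, 73]), (84.0, 42.8, [57, 70, 71]), (86.0, 42.4, [56, 67, 67]), (88.0, 40.5, [97, 102, 89]), (90.0, 29.9, [107, 117, 109]), (92.0, 29.1, [105, 112, 103])]
-16 [(68.0, 39.6, [236, 232, 204]), (70.0, 39.5, [235, 232, 204]), (72.0, 39.4, [235, 232, 204]), (74.0, 39.4, [235, 232, 204]), (76.0, 39.2, [234, 231, 202]), (78.0, 41.9, [115, 108, 92]), (80.0, 42.5, [58, 71, 69]), (82.0, 42.3, [59, 72, 71]), (84.0, 42.4, [58, 71, 71]), (86.0, 42.4, [55, 67, 66]), (88.0, 41.7, [54, 58, 54]), (90.0, 29.5, [101, 112, 108]), (92.0, 29.3, [103, 109, 101])]
280 410 79 150
```

The strip stayed home and the tip is clear of it. Releasing slowly, then rising.

Emit:
carry_out([
  [0.51,[0,0,-2],[0,0,0]],
  [0.51,[0,0,-4],[0,0,0]],
  [0.51,[0,0,-6],[0,0,0]],
  [0.51,[0,0,-8],[0,0,0]],
  [0.51,[0,0,-10],[0,0,0]],
  [0.51,[0,0,-13],[0,0,0]],
  [0.51,[0,0,-20],[0,0,0]],
  [0.51,[0,0,-35],[0,0,0]],
  [0.51,[0,0,-60],[0,0,0]],
  [0.51,[0,0,-90],[0,0,0]],
  [0.51,[0,0,-110],[0,0,0]],
  [0.51,[0,0,-110],[0,0,0]],
])

```text
time_s: 9.9
tcp_pos: [0.4898, 0.3026, 0.1479]
eef_rot: [-179.7, -0.2, -16.7]
contact_force: [0.8, 0.3, -0.7]
gripper_width: 0.0449
gripper_force: 0.0
```

```bash
python3 st.py; python3 jaw.py; python3 gap.py | cut -c1-420|tail -3
```

```text
9.9 [ -5.1   2.5 147.9] [-1.797e+02 -1.700e-01 -1.669e+01] [ 0.7  0.5 -0.7] [-0.04  0.17  0.02]
9.95 [ -5.8   1.7 146.1] [-1.7981e+02 -8.0000e-02 -1.6710e+01] [ 1.1  0.1 -0.1] [-0.1   0.19  0.  ]
10.0 [ -6.2   1.  144.7] [-1.7993e+02 -1.0000e-02 -1.6720e+01] [-0.2 -0.4 -0.7] [-0.13  0.12  0.05]
jawtip 165 50.4
arm 187 52.6
arm2 180 54.8
padout 298 40.6
padin 296 35.9
deck 686 39.4
strip 1435 29.7
rail 414 36.5
strip x from [ 9.6 10.1]
-20 [(68.0, 39.8, [239, 236, 210]), (70.0, 39.4, [240, 236, 209]), (72.0, 39.7, [239, 235, 209]), (74.0, 40.0, [239, 235, 209]), (76.0, 39.7, [240, 236, 210]), (78.0, 40.8, [110, 110, 96]), (80.0, 42.2, [60, 73, 72]), (82.0, 42.4, [62, 74, 73]), (84.0, 42.3, [61, 76, 75]), (86.0, 42.3, [59, 70, 69]), (88.0, 38.4, [123, 129, 113]), (90.0, 29.1, [111, 122, 114]), (92.0, 29.4, [113, 117, 107])]
-16 [(68.0, 39.6, [240, 236, 209]), (70.0, 39.6, [239, 235, 208]), (72.0, 39.4, [240, 235, 211]), (74.0, 39.5, [239, 235, 209]), (76.0, 39.3, [239, 235, 209]), (78.0, 41.2, [109, 110, 96]), (80.0, 42.1, [60, 74, 71]), (82.0, 42.5, [61, 75, 73]), (84.0, 41.8, [60, 74, 73]), (86.0, 41.9, [60, 72, 70]), (88.0, 30.1, [72, 78, 73]), (90.0, 29.3, [104, 115, 110]), (92.0, 29.0, [113, 117, 108])]
279 357 94 135
```

View pics/wl.png

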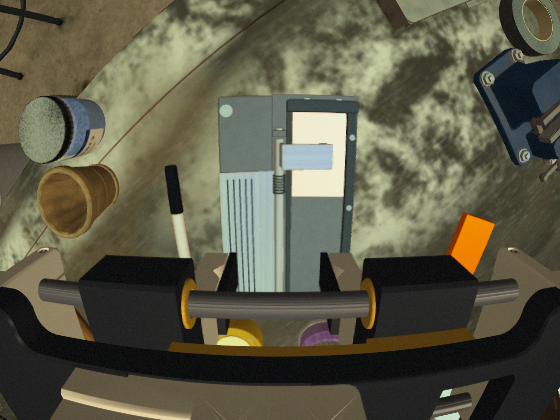

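The wrist view shows the strip at (320,155), home against the stop. The jaw at (307,157) is closed on it, with the strip's near end at x≈9.9 and a tilt of about 0.21 rad. The gripper is clear, so I'm handing in.

```bash
python3 -c "
from plant import r
print(r.close_job())"
```

```text
the job is handed in; nothing more can be done
None
```

The white glass strip is fully home against the end stop with the jaw closed on it, the gripper is clear, and I handed the job in at about 10 s; the tin, jar and marker were not touched.

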